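# Unpack the hitch-parts caddy and put the bin in the rack

## Robot

A 6-joint arm with a two-finger parallel gripper is mounted at the origin on the work surface. World frame = base frame: x ahead of the robot, y to its left, z up, the work surface at z = 0. Lengths are in m, angles in degrees, forces in N, time in s.
With the tool pointing down it reaches from about 0.375 to 0.9 m from the base axis. Payload 3.1 kg.
Tool frame: the origin (TCP) lies midway between the tips of the shut fingers; the grasp point (between the pads) lies 19 mm behind it; z points along the fingers, y is the line along which they close (so a half turn about z gives the same grasp; the last joint's range is limited). The gripper opens to 87 mm and grips with 3 to 60 N. Pads are 19 mm wide; open, the fingers measure 117 mm over their backs; the gripper's body (75 mm by 190 mm) begins 51 mm behind the grasp point.
Start: joints at [-77.034, 30.224, 82.088, -0, 67.689, -10.227], TCP at [0.246, -0.574, 0.192] pointing down, gripper open.
Joint ranges: [-176.69, 176.69], [-43.24, 126.21], [12.49, 139.97], [-82, 262], [0, 151.66], [-163.58, 163.58]. Speed limits (degrees/s): [159.86, 159.86, 180, 180, 180, 180].

## Interface

Orientations are given as a 3x3 rotation matrix whose columns are the frame's x, y, z axes.
In Python, from rig import bot gives the robot as it stands.
- The arm moves only by the shell command python3 steer.py 'ROWS'. ROWS is rows parted by semicolons, their numbers by spaces, 1 to 20 of them, each of 7 numbers: dx, dy, dz in m, then a rotation vector rx, ry, rz in degrees, then the opening from 0.0 (shut) to 1.0 (fully open); each row is the pose to reach, as a shift and turn from the pose commanded when the command began, along the tool's axes at that moment; what a row does not reach only later rows make up. A row lasts 1/10 s, in which the tool goes at most 0.05 m and 8.59 degrees, less where a joint would pass 70% of its speed; a pose out of reach is approached as far as the arm can. The fingers move at their own pace and stop on an object; the grip force is fixed at half the most. Time passes only in rows, so rows that do not move let the fingers close. It prints the time, the measured TCP pose, the force, the opening and the grip force at its end.
- bot.read_state(): the state, without advancing time (a new reading comes with each control period).
- bot.capture(name): name is "side" or "top" or "wrist"; returns a dict with "color" (420x560x3 uint8, red, green, blue), "K" (3x3 intrinsics, pixels), "D" ([k1, k2, p1, p2, k3] as OpenCV has them; the pictures are not rectified), "view" (4x4, takes a point from world to camera coordinates); the wrist camera has in their place "mount" (4x4, takes a point from camera to tool coordinates, whose origin is the TCP and whose axes are the flange's). Camera axes: x right, y up, looking along -z (the intrinsics and any distortion apply to the point x, -y, -z); pixel columns grow to the right and rows downward; lengths in m; the calibration is good to about 2 mm. A picture is of the moment at which its call begins: read the wrist's pose just before it. There is no depth.
- bot.hand_in(): hands the job in; it is judged then, once.
The state is a dict: "time_s": time; "joint_positions": joint angles; "qvel": joint speeds; "tau": joint torques, N m; "position": TCP position; "tcp_rot": TCP orientation; "force": force on the tool from outside, world axes, zero at the start; "moment": the same for the moment, N m; "opening": opening from 0.0 (shut) to 1.0 (fully open); "grasp_force": force on a finger pad.
Only numpy, scipy, OpenCV 4.12 (cv2) and the standard library are available. Lean on these libraries where they do the work, as an engineer would, in place of code of your own. Each camera call takes 0.05 s, during which the arm holds its last target. There are 200 camera calls.

## Task

Unpack the steel caddy from the top down: lift out the shallow tray and set it upright in the middle of the black rubber mat, then lift out the parts bin below it, stand it on the bench in front of the empty bay of the small rack with its low front wall facing out of the bay, and let go of it. Then take it again and slide it straight into that bay until it is fully home against the stop at the back. Do not drop or tip the tray or the bin, since both are full of hardware, and leave everything else on the bench where it is.

Things in the scene. Friction and masses are not known exactly. Their poses are not given: they have to be found in the camera images.
- caddy: open steel box bolted to the bench, outside 160 (x) x 100 (y) x 84 mm high, walls and floor 4 mm; origin at the centre of its underside. The bin stands on its floor with about 6 mm play all round (rests 4 mm above the bench); the tray stands on the bin and rises out of the caddy
- tray: shallow red plastic tray, 140 (x) x 80 (y) x 30 mm high, about 0.4 kg, origin at the centre of its underside, z up. Four small steel balls 34 mm high stand in it at x = +-50, y = +-20 mm. At first it stands on the bin's side walls, in line with the bin, its underside 64 mm above the bench
- bin: red plastic parts bin, 140 (x) x 80 (y) x 60 mm high, about 0.55 kg, origin at the centre of its underside, z up, front towards its -x. Floor 4 mm; side and back walls 5 mm thick, 60 mm high, but within 40 mm of the front the sides are 45 mm high. Low hardware inside, at most 24 mm high, nothing within 15 mm behind the front wall
- bin_front (a point): middle of the top edge of the bin's front wall, 45 mm above and 65 mm in front (-x) of the bin's origin; the wall is 10 mm thick (x = -70 to -60 mm) and 45 mm high, with free space on both sides of it once the bin is out of the caddy
- mat: black rubber mat fixed on the bench, 200 (x) x 140 (y) x 4 mm thick, origin at the centre of its underside, top 4 mm above the bench
- rack: small green steel rack bolted to the bench: two bays side by side, open to its -x (about towards the robot), each 100 mm wide, 70 mm high, the bench as floor. Origin on the bench in front, in line with the middle divider; walls and roof from x = 110 to 200 mm, y = -109 to 109 mm. Bay centre lines at y = +53 and -53 mm; one is empty, the other holds the neighbour bin
- stop: black rubber stop block, 90 mm wide, 40 mm high, fixed at the back of the empty bay. Its origin and axes (parallel to the rack's) are where the bin's are when fully home: on the bench, on the bay's centre line, 115 mm ahead of the rack's origin; the stop's face is 70 mm further along +x. At home the bin's front 65 mm stick out from under the roof
- neighbour: red bin of the same outside size as the bin but without the bar, full of steel bushes, standing home in the other bay; leave alone. Origin at the centre of its underside
- hitch_ball: steel hitch ball 71 mm high, 50 mm across, standing on the bench, origin at the centre of its foot; leave alone
- drawbar: dark steel bar 185 mm long and 30 mm high, lying on the bench about along x, its far end a flat tongue 50 mm wide; origin under the tongue, 25 mm from the far end (the bar reaches 160 mm back from there); leave alone
- grease_can: grey can 68 mm across, 110 mm high, standing at the left side of the bench, origin at the centre of its underside; leave alone
- jar: amber jar 64 mm across, 90 mm high, standing at the right side of the bench, origin at the centre of its underside; leave alone
- tray_fin (a point): top middle of the tray's grip fin, 66 mm above the tray's origin: an upright plate along the tray's middle, 70 mm long (x), 12 mm thick (y), rising from the tray's floor
- bin_bar (a point): top middle of the bin's grip bar, 60 mm above the bin's origin: it runs across the bin from side to side (along y), 14 mm thick (x), 20 mm deep (z = 40 to 60 mm), close to the balance point
- rack_roof (a point): middle of the front edge of the rack's roof, 110 mm ahead of the rack's origin and 82 mm up; the roof is 12 mm thick (z = 70 to 82 mm). From 40 mm behind this edge a carton and a steel bush stand on it, up to z = 122 mm
- wrench: steel wrench 170 mm long lying at the left of the bench, origin near its middle; leave alone
- shackle: steel bow shackle about 80 mm long, 16 mm high, lying at the right of the bench, origin at its middle; leave alone

How it is judged (in metres and radians):
On the way, in this order (a step that is already met when the one before it is completed fails the run):
1. the tray stands upright on the mat, its centre within 50 mm of the mat's centre, let go (horizontal distance between tray and mat below 0.05 m and height (world z) of tray below 0.012 m and angle between tray's own z axis and vertical below 0.1 rad and contact force between the fingers and tray below 0.2 N), for 0.2 s.
2. the bin stands upright on the bench in front of the empty bay (its centre 75 to 220 mm short of home, within 50 mm of the bay's centre line), let go (x of bin in the frame of stop between -0.22 and -0.075 m and y of bin in the frame of stop between -0.05 and 0.05 m and height (world z) of bin below 0.008 m and angle between bin's own z axis and vertical below 0.1 rad and contact force between the fingers and bin below 0.2 N), for 0.2 s.
At the end, for the whole second after the job is handed in: The bin stands flat in the empty bay, front outwards, within 10 mm of fully home against the stop, and the tray stands upright on the mat with its centre within 50 mm of the mat's centre; both released and at rest (x of bin in the frame of stop between -0.01 and 0.01 m and y of bin in the frame of stop between -0.015 and 0.015 m and height (world z) of bin below 0.008 m and angle between each of bin, tray's own z axis and vertical below 0.1 rad and x of bin_front in the frame of stop below -0.04 m and linear speed of each of bin, tray below 0.02 m/s and horizontal distance between tray and mat below 0.05 m and height (world z) of tray below 0.012 m); the robot touches nothing.
It fails at once if the tray or the bin is tipped by more than 0.5 rad (angle between any of tray, bin's own z axis and vertical above 0.5 rad).
It fails at once if the tray or the bin is dropped (moves faster than 0.7 m/s with no finger on it: a fall of more than 25 mm) ((linear speed of tray above 0.7 m/s and contact force between the fingers and tray below 0.2 N) or (linear speed of bin above 0.7 m/s and contact force between the fingers and bin below 0.2 N)).
It fails at once if the neighbour bin, hitch ball, drawbar, can, jar, wrench or shackle is moved by more than 30 mm (distance of any of neighbour, hitch_ball, drawbar, grease_can, jar, wrench, shackle from where it was at the start of the episode above 0.03 m).
It also fails if it takes over 64 s, if anything falls off the work surface, if the arm or the gripper's body presses on something with over 40 N, if the wrist force passes 120 N, or if a joint passes its speed limit or range.

## Working session

There is one attempt and no reset: what is moved stays moved. The work goes in short steps, Python scripts to look and compute and a shell command to move; the robot and the scene stay as the last step left them, time stands still between calls to the robot, and variables do not carry over. Pictures are saved under pics/ and viewed, at most 10 in all, crops included, and the job is handed in when it is done.

```bash
ls; mkdir -p pics
python3 - <<'E'
from rig import bot
import cv2,numpy as np
s=bot.read_state(); print(s['time_s'],s['position'],np.round(s['tcp_rot'],3).tolist(),s['opening'],s['force'])
for n in("top","side"):
    c=bot.capture(n); cv2.imwrite(f"pics/{n}0.png",c['color'][...,::-1])
    np.savez(f"{n}0.npz",**c); print(n,c['K'].tolist(),c['D'],np.round(c['view'],4).tolist())
E
```

```text
pics
rig.py
steer.py
0.0 [ 0.24596613 -0.57366375  0.19116045] [[0.919, 0.394, -0.001], [0.394, -0.919, 0.002], [0.0, -0.002, -1.0]] 0.9974718953852639 [0.35786594 0.54380345 0.43975937]
top [[498.20981755702206, 0.0, 282.138539812079], [0.0, 498.20981755702206, 203.8864501769962], [0.0, 0.0, 1.0]] [-0.09933413  0.          0.          0.          0.        ] [[0.0062, -0.9999, -0.0114, 0.0032], [0.9967, 0.0053, 0.081, -0.5052], [-0.081, -0.0119, 0.9966, -1.4873], [0.0, 0.0, 0.0, 1.0]]
side [[446.5860327930961, 0.0, 281.5048125051711], [0.0, 446.5860327930961, 210.38139620019015], [0.0, 0.0, 1.0]] [-0.091571  0.        0.        0.        0.      ] [[-0.8118, -0.5839, 0.0017, 0.4036], [0.3943, -0.546, 0.7392, -0.2985], [-0.4307, 0.6007, 0.6735, -1.2581], [0.0, 0.0, 0.0, 1.0]]
```

View pics/top0.png

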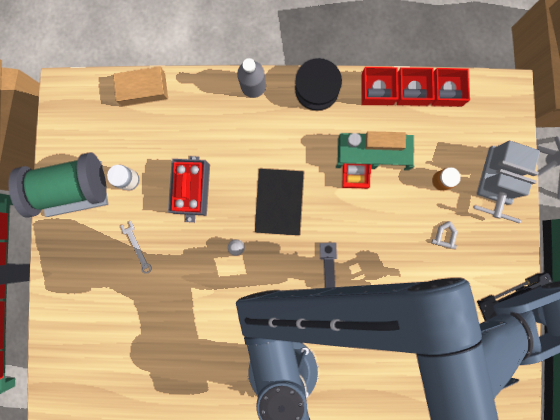

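View pics/side0.png

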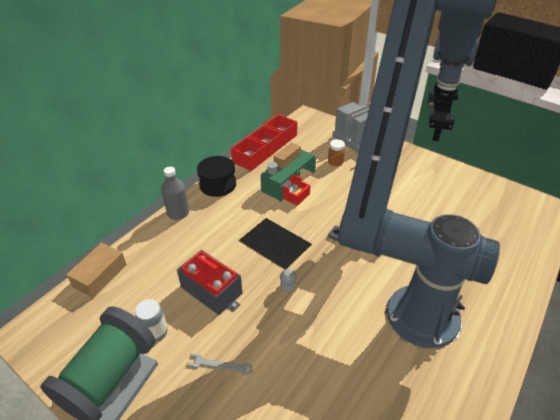

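Top view: caddy with the red tray near (189,187), mat (279,202), rack (376,150). The neighbour sits in the left (+y) bay, so the right (−y) bay is empty. The hitch ball is near (236,247), the drawbar tongue near (328,250). The side view agrees.

```bash
cat > h.py <<'E'
import numpy as np,cv2
def topix(c,P):
    q=(c['view']@np.c_[np.atleast_2d(P),np.ones(len(np.atleast_2d(P)))].T)[:3]; q=(q*np.array([[1],[-1],[-1]])).T
    return cv2.projectPoints(np.ascontiguousarray(q),np.zeros(3),np.zeros(3),c['K'],np.array(c['D']))[0].reshape(-1,2)
def toworld(c,px,z):
    u=cv2.undistortPoints(np.array(px,float).reshape(-1,1,2),c['K'],np.array(c['D'])).reshape(-1,2)
    d=np.c_[u[:,0],-u[:,1],-np.ones(len(u))]; V=np.array(c['view']); R,t=V[:3,:3],V[:3,3]
    o=-R.T@t; d=d@R; return o+d*((z-o[2])/d[:,2])[:,None]
def wristview(s,c):
    T=np.eye(4);T[:3,:3]=s['tcp_rot'];T[:3,3]=s['position']; c=dict(c); c['view']=np.linalg.inv(T@np.array(c['mount'])); return c
E
python3 - <<'E'
from h import *
c=dict(np.load('top0.npz')); im=c['color']
hsv=cv2.cvtColor(im,cv2.COLOR_RGB2HSV)
H,S,V=[hsv[...,i].astype(int) for i in range(3)]
def fit(m,box,z,name):
    M=np.zeros(m.shape,np.uint8); r0,r1,c0,c1=box; M[r0:r1,c0:c1]=m[r0:r1,c0:c1]
    n,l,st,_=cv2.connectedComponentsWithStats(M); k=1+st[1:,4].argmax()
    ct=max(cv2.findContours((l==k).astype(np.uint8),0,1)[0],key=len).reshape(-1,2)
    w=toworld(c,ct,z)[:,:2]; print(name,cv2.minAreaRect((w*1000).astype(np.float32)),st[k])
red=((H<10)|(H>170))&(S>150)&(V>80)
fit(red,(140,230,150,230),.094,'tray'); fit(red,(150,200,330,385),.06,'nb')
fit((V<60),(150,245,245,315),.004,'mat'); fit((H>60)&(H<95)&(S>80),(120,180,320,425),.082,'rack')
crop=im[120:280,150:430]; cv2.imwrite('pics/crop0.png',cv2.resize(crop[:,:,::-1],None,fx=2.8,fy=2.8,interpolation=cv2.INTER_CUBIC))
E
```

```text
tray ((548.912353515625, 281.33489990234375), (88.2607192993164, 144.2010040283203), 89.01532745361328) [ 172  162   32   50 1213]
nb ((587.5843505859375, -214.12652587890625), (84.782470703125, 72.92324829101562), 87.46094512939453) [342 163  30  26 365]
mat ((514.2876586914062, 16.98499298095703), (135.14280700683594, 194.23342895507812), 86.63688659667969) [ 255  169   48   66 2784]
rack ((657.6195068359375, -266.93109130859375), (223.6180877685547, 101.65824890136719), 88.88871765136719) [ 337  133   77   36 1458]
```

View pics/crop0.png

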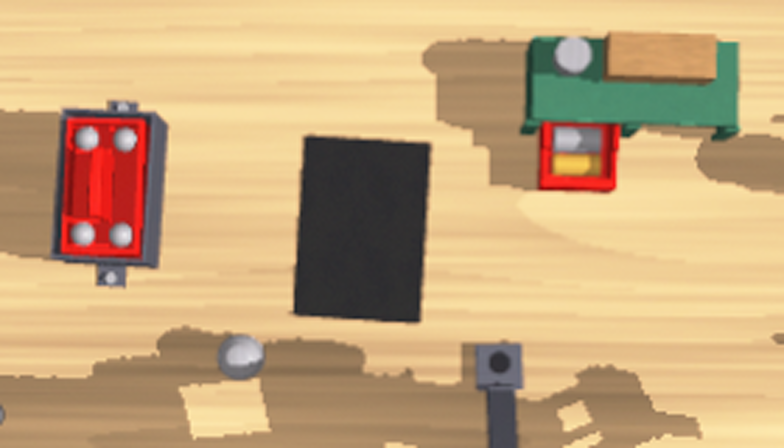

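```bash
R='0.6 -0.65 -0.11 0 0 26 1;'; python3 steer.py '0 0 -0.1 0 0 0 1; 0 0 -0.11 0 0 0 1; 0.62 -0.67 -0.11 0 0 26 1; 0.62 -0.67 -0.11 0 0 26 1; 0.62 -0.67 -0.11 0 0 26 1; 0.62 -0.67 -0.11 0 0 26 1; 0.62 -0.67 -0.11 0 0 26 1; 0.62 -0.67 -0.11 0 0 26 1; 0.62 -0.67 -0.11 0 0 26 1; 0.62 -0.67 -0.11 0 0 26 1; 0.62 -0.67 -0.11 0 0 26 1; 0.62 -0.67 -0.11 0 0 26 1; 0.62 -0.67 -0.11 0 0 26 1; 0.62 -0.67 -0.11 0 0 26 1; 0.62 -0.67 -0.11 0 0 26 1; 0.62 -0.67 -0.11 0 0 26 1; 0.62 -0.67 -0.11 0 0 26 1; 0.62 -0.67 -0.11 0 0 26 1; 0.62 -0.67 -0.11 0 0 26 1; 0.62 -0.67 -0.11 0 0 26 1'
```

```text
time_s: 2.1
position: [0.5478, 0.2755, 0.3015]
tcp_rot: [[0.999, -0.049, -0.001], [-0.049, -0.999, -0.001], [-0.001, 0.001, -1.0]]
force: [1.1, 0.2, -0.1]
opening: 1.002
grasp_force: 0.0
```

Run:
```python
from rig import bot
from h import *
s=bot.read_state(); c=bot.capture('wrist'); w=wristview(s,c)
print(np.round(s['joint_positions'],1),s['position'],np.round(c['mount'],3).tolist())
np.savez('w1.npz',color=c['color'],K=c['K'],D=c['D'],view=w['view'])
cv2.imwrite('pics/w1.png',c['color'][...,::-1])
```

```text
[ 16.3  23.6  75.7  -0.   80.8 109.1] [0.54781639 0.27547491 0.30151542] [[0.0, 0.955, 0.298, 0.082], [1.0, -0.0, -0.0, -0.001], [0.0, 0.298, -0.955, -0.193], [0.0, 0.0, 0.0, 1.0]]
```

View pics/w1.png

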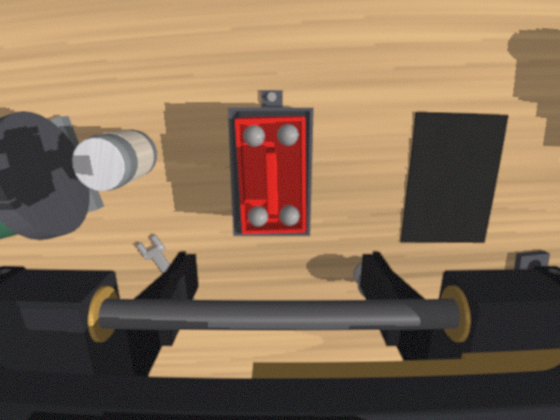

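Wrist view: tray rim spans about (234–308, 116–234), the fin's top runs from (270,152) to (272,214), the mat is at right.

```bash
cat >> h.py <<'E'
def blob(c,m,box,z):
    M=np.zeros(m.shape,np.uint8); r0,r1,c0,c1=box; M[r0:r1,c0:c1]=m[r0:r1,c0:c1]
    n,l,st,_=cv2.connectedComponentsWithStats(M); k=1+st[1:,4].argmax()
    ct=max(cv2.findContours((l==k).astype(np.uint8),0,1)[0],key=len).reshape(-1,1,2)
    w=toworld(c,ct,z)[:,:2]; return cv2.minAreaRect((w*1000).astype(np.float32)),st[k],cv2.approxPolyDP(cv2.convexHull(ct),3,True).reshape(-1,2)
def hsv(im):
    h=cv2.cvtColor(im,cv2.COLOR_RGB2HSV).astype(int); return h[...,0],h[...,1],h[...,2]
E
python3 - <<'E'
from h import *
c=dict(np.load('w1.npz')); H,S,V=hsv(c['color'])
red=((H<10)|(H>170))&(S>150)&(V>60)
print(blob(c,red,(90,250,210,330),.094))
print(blob(c,V<60,(90,250,380,520),.004))
print(toworld(c,[(270,152),(272,214)],.130))
fin=red&(V>215); print(blob(c,fin,(140,225,260,285),.130))
t=dict(np.load('top0.npz')); print(toworld(t,[(150+100/2.8,120+150/2.8),(150+100/2.8,120+218/2.8)],.13))
crop=c['color'][100:245,220:320]; cv2.imwrite('pics/w1c.png',cv2.resize(crop[:,:,::-1],None,fx=4,fy=4,interpolation=cv2.INTER_CUBIC))
E
```

```text
(((550.3974609375, 285.2717590332031), (82.55072784423828, 142.2500762939453), 88.78495025634766), array([ 234,  116,   73,  118, 6415], dtype=int32), array([[304, 117],
       [305, 231],
       [243, 233],
       [234, 120]], dtype=int32))
(((515.407470703125, 17.857135772705078), (135.91107177734375, 195.15562438964844), 86.60220336914062), array([  401,   113,   106,   129, 11033], dtype=int32), array([[416, 113],
       [506, 116],
       [483, 240],
       [401, 240]], dtype=int32))
[[0.58515235 0.28439746 0.13      ]
 [0.51560793 0.28600668 0.13      ]]
(((549.8050537109375, 283.7661437988281), (8.332236289978027, 66.25483703613281), 87.91533660888672), array([268, 154,   9,  60, 421], dtype=int32), array([[273, 154],
       [276, 213],
       [270, 212],
       [268, 157]], dtype=int32))
[[0.58116261 0.27900306 0.13      ]
 [0.51194515 0.27738    0.13      ]]
```

View pics/w1c.png

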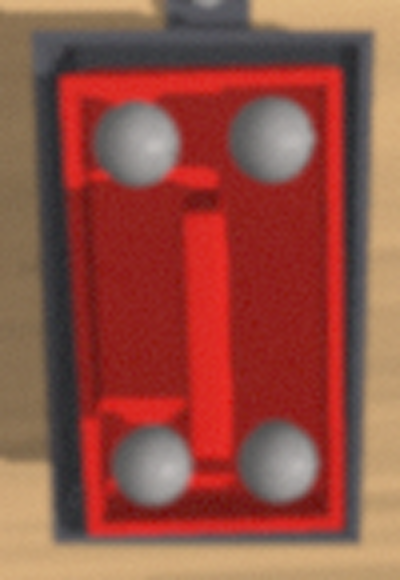

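```bash
python3 steer.py '0.002 -0.009 0.05 0 0 -1.3 0.55; 0.002 -0.009 0.1 0 0 -1.3 0.55; 0.002 -0.009 0.14 0 0 -1.3 0.55; 0.002 -0.009 0.165 0 0 -1.3 0.55; 0.002 -0.009 0.185 0 0 -1.3 0.55; 0.002 -0.009 0.197 0 0 -1.3 0.55; 0.002 -0.009 0.2035 0 0 -1.3 0.55; 0.002 -0.009 0.2035 0 0 -1.3 0.55;0.002 -0.009 0.2035 0 0 -1.3 0.55'
```

```text
time_s: 3.05
position: [0.5511, 0.2825, 0.0995]
tcp_rot: [[1.0, -0.026, 0.002], [-0.026, -1.0, 0.001], [0.002, -0.001, -1.0]]
force: [0.3, 0.3, 0.1]
opening: 0.553
grasp_force: 0.0
```

```bash
python3 steer.py '0 -0.001 0.001 0 0 0 0; 0 -0.001 0.001 0 0 0 0; 0 -0.001 0.001 0 0 0 0; 0 -0.001 0.001 0 0 0 0; 0 -0.001 0.001 0 0 0 0; 0 -0.001 0.001 0 0 0 0; 0 -0.001 0.001 0 0 0 0; 0 -0.001 0.001 0 0 0 0'
```

```text
time_s: 3.85
position: [0.5504, 0.2835, 0.0975]
tcp_rot: [[1.0, -0.026, 0.0], [-0.026, -1.0, 0.0], [0.0, -0.0, -1.0]]
force: [0.1, 2.2, -0.4]
opening: 0.124
grasp_force: 30.0
```

```bash
python3 steer.py '0 0 -0.004 0 0 0 0; 0 0 -0.01 0 0 0 0; 0 0 -0.018 0 0 0 0; 0 0 -0.03 0 0 0 0; 0 0 -0.045 0 0 0 0; 0 0 -0.06 0 0 0 0; 0 0 -0.07 0 0 0 0; 0 0 -0.075 0 0 0 0; 0 0 -0.075 0 0 0 0'
python3 - <<'E'
from rig import bot
from h import *
c=bot.capture('side'); cv2.imwrite('pics/s1.png',cv2.resize(c['color'][200:380,100:340,::-1],None,fx=2,fy=2))
E
```

```text
time_s: 4.75
position: [0.5508, 0.2835, 0.1736]
tcp_rot: [[1.0, -0.026, 0.002], [-0.026, -1.0, 0.001], [0.002, -0.001, -1.0]]
force: [0.0, 1.0, -3.7]
opening: 0.123
grasp_force: 30.0
```

View pics/s1.png

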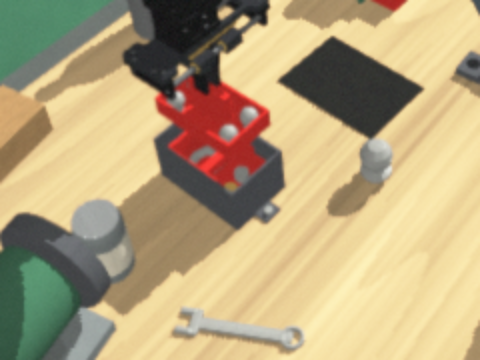

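```bash
python3 steer.py '-0.001 0.008 0 0 0 0 0; -0.003 0.025 0 0 0 0 0; -0.006 0.05 0 0 0 0 0; -0.009 0.08 0 0 0 0 0; -0.012 0.11 0 0 0 0 0; -0.015 0.14 0 0 0 0 0; -0.019 0.17 0 0 0 0 0; -0.022 0.2 0 0 0 0 0; -0.025 0.225 0.01 0 0 0 0; -0.027 0.245 0.02 0 0 0 0; -0.028 0.258 0.035 0 0 0 0; -0.029 0.264 0.055 0 0 0 0; -0.029 0.266 0.075 0 0 0 0; -0.029 0.266 0.095 0 0 0 0; -0.029 0.266 0.11 0 0 0 0; -0.029 0.266 0.12 0 0 0 0; -0.029 0.266 0.127 0 0 0 0; -0.029 0.266 0.131 0 0 0 0; -0.029 0.266 0.133 0 0 0 0; -0.029 0.266 0.133 0 0 0 0'
```

```text
time_s: 6.8
position: [0.5146, 0.0181, 0.0397]
tcp_rot: [[1.0, -0.026, 0.001], [-0.026, -1.0, -0.0], [0.001, 0.0, -1.0]]
force: [-0.3, 0.0, -4.6]
opening: 0.123
grasp_force: 30.0
```

```bash
python3 steer.py '0 0 0.002 0 0 0 0; 0 0 0.003 0 0 0 0; 0 0 0.003 0 0 0 0'
```

```text
time_s: 7.1
position: [0.515, 0.0181, 0.0375]
tcp_rot: [[1.0, -0.026, 0.002], [-0.026, -1.0, -0.0], [0.002, 0.0, -1.0]]
force: [-1.2, 0.2, 3.1]
opening: 0.124
grasp_force: 30.0
```

```bash
python3 steer.py '0 0 0 0 0 0 0.5; 0 0 0 0 0 0 0.5; 0 0 0 0 0 0 0.5; 0 0 0 0 0 0 0.5; 0 0 -0.01 0 0 0 0.5; 0 0 -0.03 0 0 0 0.5; 0 0 -0.06 0 0 0 0.5; 0 0 -0.1 0 0 0 0.5; 0 0 -0.14 0 0 0 0.5; 0 0 -0.18 0 0 0 0.5; 0 0 -0.18 0 0 0 0.5'
```

```text
time_s: 8.2
position: [0.5185, 0.0175, 0.2228]
tcp_rot: [[1.0, -0.026, 0.013], [-0.026, -1.0, -0.002], [0.014, 0.002, -1.0]]
force: [0.9, -0.2, -0.3]
opening: 0.499
grasp_force: 0.0
```

```bash
python3 steer.py '0 -0.03 -0.04 0 0 -8 0.6; 0.01 -0.08 -0.08 0 0 -16 0.6; 0.02 -0.13 -0.08 0 0 -24 0.6; 0.026 -0.18 -0.08 0 0 -32 0.6; 0.026 -0.22 -0.08 0 0 -40 0.6; 0.026 -0.25 -0.08 0 0 -48 0.6; 0.026 -0.266 -0.08 0 0 -56 0.6; 0.026 -0.266 -0.08 0 0 -64 0.6; 0.026 -0.266 -0.08 0 0 -72 0.6; 0.026 -0.266 -0.08 0 0 -80 0.6; 0.026 -0.266 -0.08 0 0 -88 0.6; 0.026 -0.266 -0.08 0 0 -90 0.6; 0.026 -0.266 -0.08 0 0 -90 0.6; 0.026 -0.266 -0.08 0 0 -90 0.6; 0.026 -0.266 -0.08 0 0 -90 0.6'
python3 - <<'E'
from rig import bot
from h import *
s=bot.read_state(); c=bot.capture('wrist'); w=wristview(s,c)
np.savez('w2.npz',color=c['color'],K=c['K'],D=c['D'],view=w['view'])
cv2.imwrite('pics/w2.png',c['color'][...,::-1])
c=bot.capture('top');np.savez('top1.npz',**c)
H,S,V=hsv(c['color']); red=((H<10)|(H>170))&(S>150)&(V>80)
print(blob(c,red,(140,250,240,320),.034)[:2])
E
```

```text
time_s: 9.7
position: [0.5471, 0.2833, 0.2963]
tcp_rot: [[0.027, 1.0, -0.001], [1.0, -0.027, -0.0], [-0.0, -0.001, -1.0]]
force: [-0.1, -0.1, 0.1]
opening: 0.601
grasp_force: 0.0
(((514.0896606445312, 18.793949127197266), (83.71199035644531, 144.0152130126953), 88.04631042480469), array([ 263,  177,   30,   49, 1093], dtype=int32))
```

View pics/w2.png

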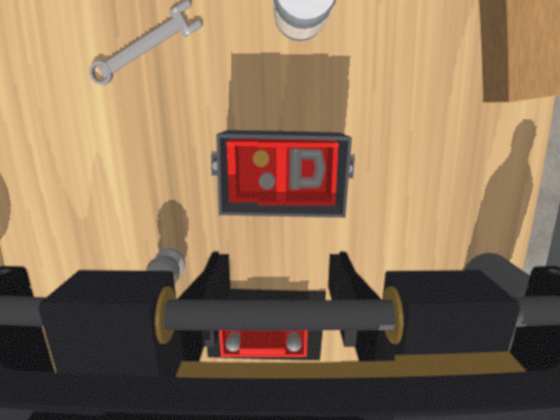

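Wrist view: bin open in the caddy, bar at columns ~276–287, rows ~143–195; tray rests centred on the mat.

Run:
```python
from h import *
c=dict(np.load('w2.npz')); H,S,V=hsv(c['color'])
red=((H<10)|(H>170))&(S>150)&(V>60)
print(blob(c,red,(120,225,210,360),.060)[0])
bar=red&(V>200); print(blob(c,bar,(152,186,272,292),.064)); 
for r in (155,165,175,185): 
    x=np.where(bar[r,270:295])[0]+270; print(r,x.min(),x.max(),toworld(c,[(x.min()-.5,r),(x.max()+.5,r)],.064).round(4).tolist())
print(toworld(c,[(281,143),(281,193)],.064))
```

```text
((551.0079345703125, 286.8310546875), (85.61111450195312, 141.5029754638672), 88.32978057861328)
(((550.1370239257812, 292.99835205078125), (42.114620208740234, 10.263263702392578), 88.49374389648438), array([277, 152,   9,  34, 306], dtype=int32), array([[285, 152],
       [285, 185],
       [277, 185],
       [277, 152]], dtype=int32))
155 277 285 [[0.5449, 0.3105, 0.064], [0.5562, 0.3102, 0.064]]
165 277 285 [[0.5445, 0.2979, 0.064], [0.5559, 0.2976, 0.064]]
175 277 285 [[0.5442, 0.2851, 0.064], [0.5556, 0.2848, 0.064]]
185 277 285 [[0.5438, 0.2721, 0.064], [0.5554, 0.2718, 0.064]]
[[0.55089791 0.32515685 0.064     ]
 [0.54932327 0.26139063 0.064     ]]
```

```bash
python3 steer.py '0.001 0.003 0.05 0 0 0 0.6; 0.001 0.003 0.1 0 0 0 0.6; 0.001 0.003 0.14 0 0 0 0.6; 0.001 0.003 0.175 0 0 0 0.6; 0.001 0.003 0.2 0 0 0 0.6; 0.001 0.003 0.22 0 0 0 0.6; 0.001 0.003 0.235 0 0 0 0.6; 0.001 0.003 0.247 0 0 0 0.6; 0.001 0.003 0.254 0 0 0 0.6; 0.001 0.003 0.258 0 0 0 0.6; 0.001 0.003 0.258 0 0 0 0.6'
```

```text
time_s: 10.9
position: [0.5505, 0.2844, 0.0386]
tcp_rot: [[0.026, 1.0, 0.0], [1.0, -0.026, 0.0], [0.0, 0.0, -1.0]]
force: [-0.7, 0.1, 0.2]
opening: 0.599
grasp_force: 0.0
```

```bash
python3 steer.py '0 0 0 0 0 0 0; 0 0 0 0 0 0 0; 0 0 0 0 0 0 0; 0 0 0 0 0 0 0; 0 0 0 0 0 0 0; 0 0 0 0 0 0 0; 0 0 0 0 0 0 0; 0 0 0 0 0 0 0; 0 0 -0.004 0 0 0 0; 0 0 -0.008 0 0 0 0; 0 0 -0.014 0 0 0 0; 0 0 -0.02 0 0 0 0'
```

```text
time_s: 12.1
position: [0.5505, 0.2843, 0.0592]
tcp_rot: [[0.026, 1.0, 0.0], [1.0, -0.026, 0.0], [0.0, 0.0, -1.0]]
force: [0.5, 1.1, 0.2]
opening: 0.01
grasp_force: 0.0
```

Run:
```python
from rig import bot
from h import *
s=bot.read_state(); c=bot.capture('wrist'); d=bot.capture('side')
a=cv2.resize(c['color'][100:400,130:430,::-1],(400,400)); b=cv2.resize(d['color'][230:330,160:260,::-1],(400,400))
cv2.imwrite('pics/m1.png',np.hstack([a,b]))
```

```text
(no output)
```

View pics/m1.png

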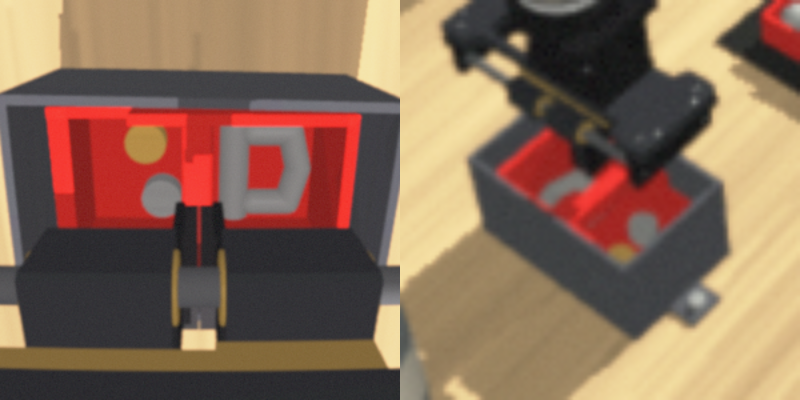

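The wrist view shows the fingers shut just above the bar, and the bin is still seated in the caddy. The grip was missed or slipped as the lift began. I'll reopen, go a little deeper and check the grip before lifting.

```bash
python3 steer.py '0 0 -0.02 0 0 0 0.45; 0 0 -0.02 0 0 0 0.45; 0 0 -0.02 0 0 0 0.45; 0 0 -0.02 0 0 0 0.45; 0 0 -0.02 0 0 0 0.45; 0 0 -0.02 0 0 0 0.45; 0 0 -0.01 0 0 0 0.45; 0 0 0.005 0 0 0 0.45; 0 0 0.015 0 0 0 0.45; 0 0 0.022 0 0 0 0.45; 0 0 0.024 0 0 0 0.45; 0 0 0.024 0 0 0 0.45'; python3 steer.py '0 0 0 0 0 0 0; 0 0 0 0 0 0 0; 0 0 0 0 0 0 0; 0 0 0 0 0 0 0; 0 0 0 0 0 0 0; 0 0 0 0 0 0 0; 0 0 0 0 0 0 0; 0 0 0 0 0 0 0'
```

```text
time_s: 13.4
position: [0.5501, 0.2842, 0.0339]
tcp_rot: [[0.026, 1.0, -0.001], [1.0, -0.026, -0.0], [-0.0, -0.001, -1.0]]
force: [0.5, 0.2, 0.4]
opening: 0.447
grasp_force: 0.0
time_s: 14.2
position: [0.5503, 0.2843, 0.0345]
tcp_rot: [[0.026, 1.0, -0.0], [1.0, -0.026, -0.0], [-0.0, -0.0, -1.0]]
force: [1.1, -0.1, -0.0]
opening: 0.006
grasp_force: 0.0
```

Run:
```python
from rig import bot
from h import *
s=bot.read_state(); c=bot.capture('wrist'); d=bot.capture('side'); t=bot.capture('top')
w=wristview(s,c); np.savez('w3.npz',color=c['color'],K=c['K'],D=c['D'],view=w['view'])
f=lambda im,k:cv2.resize(im[...,::-1],k,interpolation=cv2.INTER_CUBIC)
a=f(c['color'][60:360,130:430],(400,400)); b=f(d['color'][230:330,160:260],(400,400))
e=f(t['color'][150:225,150:250],(266,200))
w2=dict(np.load('w2.npz'))['color'][120:220,200:360]
g=f(w2,(320,200)); z=np.zeros((200,800,3),np.uint8); z[:,:266]=e; z[:,300:620]=g
cv2.imwrite('pics/m2.png',np.vstack([np.hstack([a,b]),z]))
```

```text
(no output)
```

View pics/m2.png

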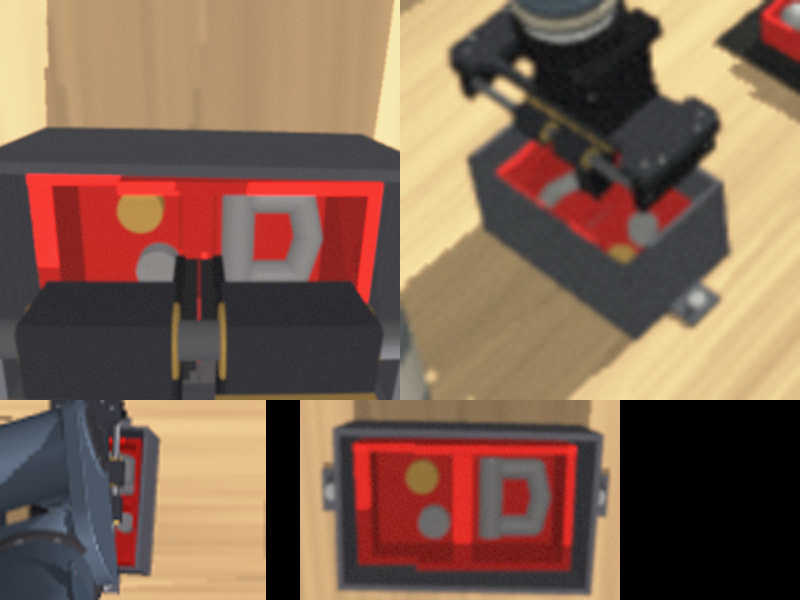

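The pictures show the bar in line with the shut fingers, with the bin still seated. The fingers closed fully, so either the bar or the fingers are not at the height I assumed. I'll check this by projection.

Run:
```python
from rig import bot
from h import *
d=bot.capture('side'); s=bot.read_state(); p=s['position']
print(s['joint_positions'],p)
print('side tcp',topix(d,p), 'tcp crop', (topix(d,p)-[160,230])*4+[400,0])
P=np.array([.551,.285,0]); Ry=np.deg2rad(-1.6)
R=np.array([[np.cos(Ry),-np.sin(Ry),0],[np.sin(Ry),np.cos(Ry),0],[0,0,1]])
pts=np.array([[-80,-50,84],[80,-50,84],[-80,50,84],[80,50,84],[-80,-50,0]])/1e3@R.T+P
print('caddy side crop',(topix(d,pts)-[160,230])*4+[400,0])
for f in('w2','w3'):
    c=dict(np.load(f+'.npz')); print(f,'caddy',topix(c,pts).round(1).tolist(),'bar',topix(c,np.array([[-7,-35,64],[7,-35,64],[-7,35,64],[7,35,64],[-7,35,44],[7,35,44]])/1e3@R.T+[.5502,.285,0]).round(1).tolist())
c=dict(np.load('w3.npz'));print('tip in w3',topix(c,p+np.array([[0,0,0],[0,.009,0],[0,0,.019]])))
H,S,V=hsv(dict(np.load('w2.npz'))['color']); 
for r in range(134,206,6): print(r,' '.join(f'{v:3d}' for v in V[r,266:298]))
```

```text
[1.69968345e+01 4.15455926e+01 8.96695402e+01 8.97942996e-04
 4.87853548e+01 1.85031788e+01] [0.55037325 0.28430671 0.03449661]
side tcp [[210.06858349 282.53217183]] tcp crop [[600.27433397 210.12868731]]
caddy side crop [[722.13334238 176.867815  ]
 [561.21421211  75.43347135]
 [625.00017792 267.63380591]
 [462.8168638  156.52295292]
 [729.16057186 249.46691669]]
w2 caddy [[218.4, 217.1], [345.2, 217.3], [214.2, 136.3], [350.1, 136.5], [227.9, 199.8]] bar [[275.8, 201.5], [286.5, 201.5], [275.7, 147.2], [287.0, 147.2], [275.8, 145.5], [286.6, 145.5]]
w3 caddy [[130.8, 369.4], [428.5, 369.8], [99.7, 187.0], [460.9, 187.8], [175.0, 290.1]] bar [[266.0, 325.2], [290.6, 325.3], [264.7, 207.1], [292.5, 207.2], [266.1, 197.1], [291.1, 197.2]]
tip in w3 [[278.8002721  249.16665125]
 [278.4191556  235.57432373]
 [278.80390528 262.56081937]]
134  69  72  68  66  72  66  65  65  64  67  65  66  64  68  64  66  64  60  61  61  63  63  61  63  63  64  61  60  61  57  58  57
140 121 119 120 119 118 123 121 119 120 121 117 119 118 119 121 121 121 119 120 123 118 119 121 120 121 119 123 118 119 1
[... 630 characters left out ...]
 147 133 111  99 101 104 107 109 109 105
176 109 106 107 108 105 103 102 117 134 158 193 222 228 227 229 226 227 227 225 216 179 154 146 132 112 102 100 103 107 107 107 102
182 107 107 109 106 107 109 109 111 128 152 194 221 227 228 228 227 226 227 226 212 180 156 142 124 106  98 101 105 105 107 109 105
188 120 120 122 123 135 143 147 154 148 160 195 222 227 228 227 227 229 228 225 213 179 153 148 137 127 118 119 114 115 117 120 117
194 121 122 120 122 120 120 121 121 119 123 135 148 155 153 152 152 150 150 151 144 129 118 119 120 125 121 120 122 123 120 122 119
200 128 126 126 129 125 128 128 127 127 129 138 146 150 149 149 148 151 148 149 146 131 127 127 122 128 129 128 124 127 128 128 129
```

```bash
python3 steer.py '0 0 -0.02 0 0 0 0; 0 0 -0.045 0 0 0 0; 0 0 -0.045 0 0 0 0'; python3 steer.py '0 0 0.01 0 0 0 0; 0 0 0.014 0 0 0 0; 0 0 0.017 0 0 0 0';  python3 steer.py '0 0 0.002 0 0 0 0; 0 0 0.004 0 0 0 0'
```

```text
time_s: 14.7
position: [0.553, 0.2852, 0.0826]
tcp_rot: [[0.026, 1.0, 0.007], [1.0, -0.026, 0.002], [0.002, 0.007, -1.0]]
force: [1.5, -0.5, 0.7]
opening: 0.002
grasp_force: 0.0
time_s: 15.0
position: [0.5487, 0.2838, 0.0603]
tcp_rot: [[0.026, 1.0, -0.004], [1.0, -0.026, -0.001], [-0.001, -0.004, -1.0]]
force: [0.3, 0.3, 0.0]
opening: 0.006
grasp_force: 0.0
time_s: 15.2
position: [0.55, 0.2842, 0.0575]
tcp_rot: [[0.026, 1.0, -0.001], [1.0, -0.026, -0.0], [-0.0, -0.001, -1.0]]
force: [0.3, -0.5, 0.2]
opening: 0.006
grasp_force: 0.0
```

```bash
python3 steer.py '0 0 0.006 0 0 0 0; 0 0 0.012 0 0 0 0; 0 0 0.018 0 0 0 0; 0 0 0.022 0 0 0 0; 0 0 0.022 0 0 0 0';  python3 steer.py '0 0 0.002 0 0 0 0; 0 0 0.004 0 0 0 0; 0 0 0.004 0 0 0 0'; python3 steer.py '0 0 0.002 0 0 0 0; 0 0 0.004 0 0 0 0; 0 0 0.004 0 0 0 0'
```

```text
time_s: 15.7
position: [0.5497, 0.2841, 0.0356]
tcp_rot: [[0.026, 1.0, -0.002], [1.0, -0.026, -0.0], [-0.001, -0.002, -1.0]]
force: [-0.3, 0.0, 0.7]
opening: 0.005
grasp_force: 0.0
time_s: 16.0
position: [0.5507, 0.2844, 0.034]
tcp_rot: [[0.026, 1.0, 0.001], [1.0, -0.026, 0.0], [0.0, 0.001, -1.0]]
force: [-2.0, -0.7, 7.3]
opening: 0.007
grasp_force: 3.5
time_s: 16.3
position: [0.5507, 0.2845, 0.0339]
tcp_rot: [[0.026, 1.0, 0.002], [1.0, -0.026, 0.0], [0.0, 0.002, -1.0]]
force: [-7.7, -3.6, 28.4]
opening: 0.004
grasp_force: 14.0
```

```bash
python3 steer.py '0 0 -0.02 0 0 0 0; 0 0 -0.05 0 0 0 0; 0 0 -0.1 0 0 0 0.3; 0 0 -0.14 0 0 0 0.5; 0 0 -0.14 0 0 0 0.5'
python3 - <<'E'
from rig import bot
from h import *
Ry=np.deg2rad(-1.6)
R=np.array([[np.cos(Ry),-np.sin(Ry),0],[np.sin(Ry),np.cos(Ry),0],[0,0,1]])
c=dict(np.load('w3.npz'))
for z in(34,64):
    print(z,topix(c,np.array([[-7,y,z] for y in(35,20)]+[[7,y,z] for y in(35,20)])/1e3@R.T+[.5502,.285,0]).round(1).tolist())
H,S,V=hsv(c['color'])
for r in range(192,250,6): print(r,' '.join(f'{v:3d}' for v in V[r,256:302]))
s=bot.read_state(); w=bot.capture('wrist'); wv=wristview(s,w); np.savez('w4.npz',color=w['color'],K=w['K'],D=w['D'],view=wv['view'])
print(s['position'])
d=bot.capture('side'); np.savez('s2.npz',**d)
f=lambda im,k:cv2.resize(im[...,::-1],k,interpolation=cv2.INTER_CUBIC)
a=f(w['color'][100:260,180:390],(800,600))[:, :]
b=f(d['color'][235:315,170:250],(400,400))
a=cv2.resize(a,(400,400)); o=np.hstack([a,b])
cv2.imwrite('pics/m3.png',o)
E
```

```text
time_s: 16.8
position: [0.5551, 0.286, 0.1757]
tcp_rot: [[0.026, 1.0, 0.014], [1.0, -0.026, 0.004], [0.005, 0.014, -1.0]]
force: [0.5, -0.0, 0.1]
opening: 0.194
grasp_force: 0.0
34 [[266.7, 192.8], [266.9, 217.1], [290.5, 192.9], [290.2, 217.1]]
64 [[264.7, 207.1], [265.0, 235.0], [292.5, 207.2], [292.1, 235.0]]
192 120 122 121 122 120 123 117 114 115 116 113 111 111 114 112 112 111 112 115 110 110 104 107 105 106 103 106 107 105 103 101  99  97  98  98  99 101  98  98 100 100  98  94  95  93  94
198 247 247 247 247 246 237 214 200 199 195 200 198 197 197 199 198 197 194 196 199 197 197 199 197 199 196 200 198 199 197 198 197 198 196 198 196 194 196 196 196 196 197 194 198 197 198
204 246 246 246 246 246 246 246 244 230 212 199 197 198 199 199 198 197 200 198 197 202 198 200 198 196 198 198 197 199 199 198 198 196 197 196 198 199 196 198 199 198 199 197 196 198 197
210 198 196 201 200 197 195 198 189 182 181 186 192 197 199 200 197 198 197 198 197 197 197 200 197 198 197 197 197 196 197 200 196 196 188 182 182 188 196 197 192 168 139 122 122 126 129
216 198 197 199 199 197 200 199 19
[... 428 characters left out ...]
7 198 199 198 199 198 198 197 198 199 197 197 193 186 182 184 193 195 196 188 162 132 124 123 127 128
234 200 198 199 197 198 199 197 193 179 181 185 193 196 197 196 198 197 199 199 199 196 198 197 197 200 199 197 198 199 198 197 197 196 186 182 183 189 197 199 186 162 133 124 124 126 131
240 198 195 196 199 196 198 196 194 186 184 183 192 198 196 197 200 200 198 198 199 196 197 200 199 199 197 197 200 199 198 197 197 193 184 178 180 189 198 197 189 159 128 119 125 125 127
246 112 114 117 131 153 174 189 194 194 198 198 196 196 198 198 200 197 198 198 198 198 196 200 199 199 194 200 198 199 198 200 200 194 186 179 186 194 195 199 187 155 130 120 123 128 129
[0.55510796 0.28595924 0.17566473]
```

View pics/m3.png

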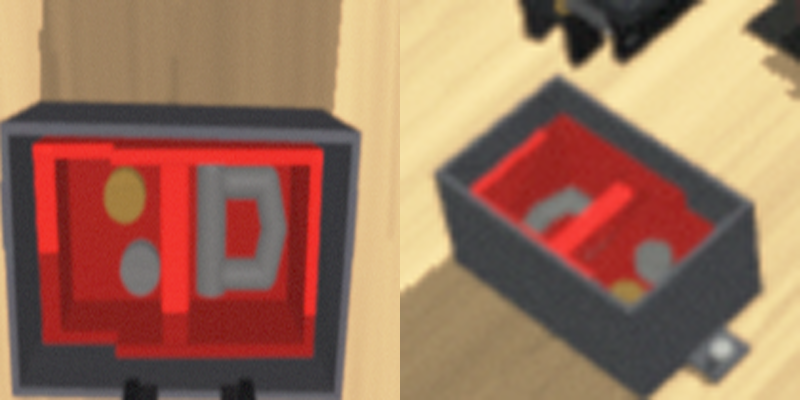

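Now the view is clear. The bar does not reach the rim: in the side crop its end is near (628,188), while the wall's rim above it is near (625,150). That is about 30 mm lower than stated, and it matches the contact I felt at z≈0.034. I'll quantify it.

Run:
```python
from h import *
Ry=np.deg2rad(-1.6)
R=np.array([[np.cos(Ry),-np.sin(Ry),0],[np.sin(Ry),np.cos(Ry),0],[0,0,1]])
c=dict(np.load('w4.npz')); d=dict(np.load('s2.npz'))
H,S,V=hsv(c['color'])
for r in (170,185,200,215): print(r,' '.join(f'{v:3d}' for v in V[r,256:304]))
for z in(24,34,44,54,64):
    P=np.array([[-7,0,z],[7,0,z],[-7,35,z],[7,35,z],[-7,-35,z],[7,-35,z]])/1e3@R.T+[.5505,.285,0]
    a=topix(c,P); b=topix(d,P); print(z,'wrist w',(a[1]-a[0]).round(1),a[:2].round(1).tolist(),'side crop',((b-[170,235])*5+[400,0]).round(0).tolist())
# rim check in side crop
P=np.array([[70,40,60],[70,-40,60],[-30,-40,60],[-30,-40,45],[-70,-40,45],[-70,40,45],[70,35,60],[70,-35,60]])/1e3@R.T+[.551,.285,.004]
print('rim side',((topix(d,P)-[170,235])*5+[400,0]).round(0).tolist()); print('rim wrist',((topix(c,P)-[180,100])*[400/210,2.5]).round(0).tolist())
```

```text
170 171 171 171 172 172 173 168 181 215 231 238 239 239 239 239 239 239 239 240 239 239 233 218 187 172 169 163 140 118 108 111 112 118 117 121 120 117 120 113 114 113 115 118 118 122 125 123 121
185 174 173 170 173 172 170 171 180 214 230 237 239 240 240 239 239 240 239 240 240 239 233 220 193 177 171 162 142 120 108 109 110 114 120 119 119 119 119 114 111 108 118 140 160 167 171 171 174
200 121 117 111 108 103 110 132 167 201 228 237 240 240 240 240 240 240 240 239 240 238 234 219 192 176 169 160 135 115 108 109 113 117 122 119 120 117 117 114 112 108 122 149 164 170 169 168 169
215 120 122 125 133 146 159 168 173 196 223 237 240 240 240 240 240 240 240 240 240 240 234 218 191 173 168 161 138 114 111 109 112 118 118 116 122 121 116 112 108 109 114 119 127 127 129 128 128
24 wrist w [13.4 -0. ] [[265.7, 193.0], [279.0, 193.0]] side crop [[610.0, 255.0], [593.0, 244.0], [568.0, 293.0], [551.0, 281.0], [651.0, 218.0], [633.0, 207.0]]
34 wrist w [13.7 -0. ] [[265.4, 195.3], [279.2, 195.3]] side crop [[608.0, 245.0], [591.0, 233.0], [566.0, 283.0], [549.0, 271.0], [649.0, 208.0], [632.0, 196.0]]
44 wrist w [14.1 -0. ] [[265.2, 197.8], [279.3, 197.7]] side crop [[606.0, 234.0], [589.0, 222.0], [564.0, 272.0], [547.0, 260.0], [647.0, 197.0], [630.0, 186.0]]
54 wrist w [14.6 -0. ] [[264.9, 200.4], [279.5, 200.3]] side crop [[604.0, 223.0], [587.0, 211.0], [562.0, 261.0], [544.0, 249.0], [646.0, 186.0], [628.0, 175.0]]
64 wrist w [15. -0.] [[264.7, 203.1], [279.7, 203.1]] side crop [[603.0, 212.0], [585.0, 200.0], [560.0, 250.0], [542.0, 238.0], [644.0, 175.0], [627.0, 164.0]]
rim side [[459.0, 191.0], [556.0, 109.0], [678.0, 188.0], [681.0, 204.0], [732.0, 237.0], [637.0, 327.0], [465.0, 185.0], [550.0, 114.0]]
rim wrist [[324.0, 151.0], [314.0, 357.0], [118.0, 357.0], [120.0, 344.0], [45.0, 344.0], [35.0, 145.0], [323.0, 165.0], [314.0, 345.0]]
```

Run:
```python
from h import *
d=dict(np.load('s2.npz')); im=d['color']; H,S,V=hsv(im)
print('cols 198-222')
for r in range(266,296): print(r,' '.join(f'{v:3d}' for v in im[r,196:224,0]))
Ry=np.deg2rad(-1.6)
R=np.array([[np.cos(Ry),-np.sin(Ry),0],[np.sin(Ry),np.cos(Ry),0],[0,0,1]])
for z in(34,44,54,64):
    P=np.array([[-7,35,z],[7,35,z],[7,-35,z],[-7,-35,z]])/1e3@R.T+[.5505,.285,0]; print(z,topix(d,P).round(1).tolist())
```

```text
cols 198-222
266 163 158 155 155 155 155 155 158 162 162 161 161 163 162 162 162 163 165 161 140 115  86  70  67  65  65  67  68
267 162 156 155 155 154 152 156 158 161 164 161 164 164 163 162 166 164 163 163 163 149 130  99  78  68  67  65  64
268 160 154 155 155 154 154 156 157 159 161 161 163 163 162 166 163 162 163 164 162 166 160 140 110  86  70  63  63
269 155 154 154 154 155 154 155 155 160 160 164 161 164 162 163 164 163 161 159 159 165 164 160 151 129 101  77  69
270 155 155 155 153 153 155 155 154 160 162 162 163 164 162 163 163 161 162 158 166 169 168 166 165 159 142 109  87
271 155 154 153 155 153 154 155 154 162 161 163 162 162 162 162 167 178 197 186 174 169 168 169 165 165 160 150 128
272 155 155 155 153 154 149 145 147 148 149 159 162 162 161 165 183 219 238 228 216 184 168 163 162 164 164 163 161
273 157 155 154 152 149 135 130 128 124 126 142 153 161 166 186 222 240 246 245 243 201 164 153 158 161 166 162 161
274 154 153 147 139 132 125 124 126 126 123 125 133 153 192 225 241 246 247 245 235 190 159 154 153 161 162 164 165
275 147 140 130 125 123 125 127 129 127 124
[... 1964 characters left out ...]
  65  64  66  75  86 104 128 152 157 161 160 161 162 160 159 153 129 104  82  72
293  66  67  68  61  63  64  63  63  61  63  61  66  72  82 100 117 137 154 156 160 160 159 148 127 101  81  67  65
294  65  69  65  65  63  66  62  64  67  64  68  64  68  64  74  89 108 129 142 153 156 146 121  95  78  70  66  64
295  62  65  66  67  64  62  65  67  65  65  66  68  64  65  63  75  83 100 118 130 129 116  94  74  65  68  64  63
34 [[203.2, 291.5], [199.7, 289.1], [216.4, 274.3], [219.8, 276.5]]
44 [[202.8, 289.4], [199.3, 287.0], [216.0, 272.1], [219.5, 274.4]]
54 [[202.4, 287.2], [198.9, 284.8], [215.7, 269.9], [219.2, 272.2]]
64 [[201.9, 285.0], [198.4, 282.6], [215.4, 267.7], [218.8, 270.0]]
```

Run:
```python
from h import *
d=dict(np.load('s2.npz')); c=dict(np.load('w4.npz')); p=np.array([0.5551,.28596,.17566])
for dz in(0,.01,.02,.03,.04): print(dz,((topix(d,p+[0,0,dz])-[170,235])*5+[400,0]).round(0).tolist(),topix(d,p+[0,0,dz]).round(1).tolist(),((topix(c,p+[0,0,dz])-[180,100])*[400/210,2.5]).round(0).tolist())
im=d['color']
for r in range(232,258): print(r,' '.join(f'{v:3d}' for v in im[r,194:224].mean(1).astype(int)))
```

```text
0 [[564.0, 72.0]] [[202.7, 249.4]] [[188.0, 373.0]]
0.01 [[561.0, 60.0]] [[202.3, 246.9]] [[188.0, 390.0]]
0.02 [[559.0, 47.0]] [[201.8, 244.4]] [[189.0, 408.0]]
0.03 [[557.0, 34.0]] [[201.4, 241.8]] [[190.0, 428.0]]
0.04 [[555.0, 21.0]] [[200.9, 239.2]] [[190.0, 451.0]]
232  37  40  43  41  38  42  42  44  58  74  82  68  49  40  51  61  63  62  62  60  72  72  60  63  65  84 104  73  54  41
233  47  39  39  41  41  43  43  55  88  98  87  83  59  43  47  56  60  60  59  63  88  90  69  64  64  68  66  49  43  41
234  53  39  42  40  39  41  43  65  97  92  79  71  54  40  40  43  53  56  63  65  73  68  64  63  63  57  48  46  39  32
235  64  39  43  37  39  42  48  88  94  85  81  75  68  56  46  39  45  47  55  62  62  58  62  64  51  48  44  40  35  27
236  98  42  37  36  40  41  49  91  92  80  77  77  77  73  63  50  45  41  45  53  57  55  61  48  43  41  37  31  25  22
237 120  50  35  38  39  40  45  66  82  69  58  64  74  76  76  71  60  43  39  40  45  48  44  41  34  33  27  20  10  20
238 143  54  31  36  33  33  36  44  45  32  29  36  52  66  76  78  73  48  38  39 
[... 1695 characters left out ...]
 106 143 179 195 196 200 199 202 207 211 214 216 215 215 215 212 210 208 206 206
253 198 188 162 120  84  72  64  64  67  69  79  94 123 156 183 194 203 208 212 213 216 217 217 214 212 210 207 207 207 206
254 176 147 109  77  63  65  65  61  68  68  67  71  84 108 141 177 198 211 214 215 218 215 213 212 210 207 208 207 205 207
255 130  96  73  67  62  59  62  65  66  68  64  69  71  76  97 126 167 200 213 215 215 215 212 209 208 209 206 207 207 205
256  93  74  67  67  64  65  62  66  68  69  68  68  67  67  72  86 111 152 192 208 211 211 210 208 206 207 206 207 205 206
257  73  67  66  66  63  64  64  66  74  70  69  66  66  69  66  71  76  98 133 168 194 207 207 207 207 207 207 207 206 208
```

The pictures put the bar's top at about 0.06, as stated. The fingertips show up about 20–30 mm higher than the reported TCP, and contact was at TCP 0.034. So the physical tips must sit about 30 mm behind the reported TCP, which means the earlier closes were above the bar. I'll go lower while watching the force.

```bash
python3 steer.py '0 0 0.03 0 0 0 0.45; 0 0 0.06 0 0 0 0.45; 0 0 0.09 0 0 0 0.45; 0 0 0.115 0 0 0 0.45; 0 0 0.127 0 0 0 0.45; 0 0 0.127 0 0 0 0.45; 0 0 0.127 0 0 0 0.45'
```

```text
time_s: 17.6
position: [0.5504, 0.2843, 0.0413]
tcp_rot: [[0.026, 1.0, -0.0], [1.0, -0.026, -0.0], [-0.0, -0.0, -1.0]]
force: [0.7, -0.1, 0.3]
opening: 0.452
grasp_force: 0.0
```

```bash
python3 steer.py '0 0 0.006 0 0 0 0.45; 0 0 0.012 0 0 0 0.45; 0 0 0.015 0 0 0 0.45'; python3 steer.py '0 0 0.004 0 0 0 0.45; 0 0 0.007 0 0 0 0.45; 0 0 0.009 0 0 0 0.45; 0 0 0.009 0 0 0 0.45'
```

```text
time_s: 17.9
position: [0.5504, 0.2843, 0.0266]
tcp_rot: [[0.026, 1.0, 0.0], [1.0, -0.026, 0.0], [0.0, 0.0, -1.0]]
force: [0.6, 0.9, -0.1]
opening: 0.444
grasp_force: 0.0
time_s: 18.3
position: [0.5501, 0.2842, 0.0172]
tcp_rot: [[0.026, 1.0, -0.001], [1.0, -0.026, -0.0], [-0.0, -0.001, -1.0]]
force: [0.0, -0.7, -0.3]
opening: 0.452
grasp_force: 0.0
```

```bash
python3 steer.py '0 0 0 0 0 0 0; 0 0 0 0 0 0 0; 0 0 0 0 0 0 0; 0 0 0 0 0 0 0; 0 0 0 0 0 0 0; 0 0 0 0 0 0 0'
```

```text
time_s: 18.9
position: [0.5502, 0.2843, 0.0176]
tcp_rot: [[0.026, 1.0, -0.0], [1.0, -0.026, 0.0], [0.0, -0.0, -1.0]]
force: [-0.7, 0.1, 1.0]
opening: 0.156
grasp_force: 30.0
```

```bash
python3 steer.py '0 0 -0.004 0 0 0 0; 0 0 -0.01 0 0 0 0; 0 0 -0.018 0 0 0 0; 0 0 -0.03 0 0 0 0; 0 0 -0.045 0 0 0 0; 0 0 -0.062 0 0 0 0; 0 0 -0.08 0 0 0 0; 0 0 -0.1 0 0 0 0; 0 0 -0.115 0 0 0 0; 0 0 -0.125 0 0 0 0; 0 0 -0.13 0 0 0 0; 0 0 -0.13 0 0 0 0'
python3 - <<'E'
from h import *
# rack measure from top0: roof front edge
c=dict(np.load('top0.npz')); im=c['color']; H,S,V=hsv(im)
for r in range(134,172,2): print(r,' '.join('g' if (60<H[r,x]<95 and S[r,x]>60) else ('r' if (H[r,x]<8 or H[r,x]>170) and S[r,x]>150 else '.') for x in range(330,422)))
print([list(map(int,im[r,400])) for r in range(140,176,1)])
E
```

```text
time_s: 20.1
position: [0.5507, 0.2844, 0.1485]
tcp_rot: [[0.026, 1.0, 0.001], [1.0, -0.026, 0.0], [0.001, 0.001, -1.0]]
force: [0.8, -0.2, -4.1]
opening: 0.158
grasp_force: 30.0
134 . . . . . . . . . . g g g g g g g g g g . . . . . . . . . . g g g g g . . . . . . . . . . . . . . . . . . . . . . . . . . . . . . . . . . . . . . . . . . . . . . . . . . . . . . . . .
136 . . . . . . . . . g g g g g g g g g g . . . . . . . . . . . . g g g g . . . . . . . . . . . . . . . . . . . . . . . . . . . . . . . . . . . . . . . . . g g g g g g g . . . . . . . . .
138 . . . . . . . . . g g g g g g g g g . . . . . . . . . . . . . . g g g . . . . . . . . . . . . . . . . . . . . . . . . . . . . . . . . . . . . . . . . . g g g g g g g . . . . . . . . .
140 . . . . . . . . g g g g g g g g g . . . . . . . . . . . . . . . g g g . . . . . . . . . . . . . . . . . . . . . . . . . . . . . . . . . . . . . . . . . g g g g g g g . . . . . . . . .
142 . . . . . . . . . g g g g g g g g . . . . . . . . . . . . . . g g g g . . . . . . . . . . . . . . . . . . . . . . . . . . . . . . . . . . . . . . . . . g g g g g g g
[... 2533 characters left out ...]
. . r r r r r r . . . . . . . . . . . . . . . . . . . . . . . . . . . . . . . . . . . . . . . . . . . . . . . . . . .
[[209, 158, 103], [217, 162, 105], [213, 161, 104], [210, 159, 104], [210, 156, 101], [214, 159, 104], [212, 157, 103], [177, 132, 87], [108, 81, 54], [102, 81, 56], [78, 101, 76], [78, 140, 111], [78, 140, 110], [77, 141, 111], [78, 142, 111], [77, 141, 110], [78, 142, 111], [77, 140, 109], [77, 140, 110], [77, 140, 109], [77, 140, 109], [78, 141, 110], [77, 141, 110], [78, 141, 112], [74, 125, 99], [121, 108, 81], [170, 138, 101], [167, 136, 99], [167, 134, 98], [207, 167, 120], [220, 179, 129], [160, 128, 94], [159, 128, 94], [164, 133, 97], [168, 136, 99], [165, 134, 98]]
```

Run:
```python
from h import *
im=dict(np.load('top0.npz'))['color'].astype(float); c=dict(np.load('top0.npz'))
g=im[...,1]-im[...,0]
def cross(v,lo): # last index where v>thr
    i=np.where(v>25)[0].max(); return lo+i+ (v[i]-25)/(v[i]-v[i+1])
F=[(x,cross(g[152:175,x],152)) for x in list(range(383,400))]
print([round(f[1],2) for f in F])
w=toworld(c,F,.082); k=np.polyfit(w[:,1],w[:,0],1); print('front edge x=f(y)',k, 'yaw deg',-np.degrees(np.arctan(k[0])))
L=[];Rr=[]
for r in range(151,162):
    v=g[r,325:360]; i=np.where(v>25)[0].min(); L.append((325+i-(v[i]-25)/(v[i]-v[i-1]),r))
    v=g[r,400:425]; Rr.append((cross(v,400),r))
l=toworld(c,L,.082); rr=toworld(c,Rr,.082)
print('L',l[[0,-1]],'R',rr[[0,-1]], 'width',(l[:,1]-rr[:,1]).mean())
# yaw from sides
print(np.degrees(np.polyfit(l[:,0],l[:,1],1)[0].item()),np.degrees(np.polyfit(rr[:,0],rr[:,1],1)[0].item()))
```

```text
[np.float64(163.7), np.float64(163.76), np.float64(163.78), np.float64(163.8), np.float64(163.79), np.float64(163.86), np.float64(163.8), np.float64(163.81), np.float64(164.1), np.float64(164.1), np.float64(164.34), np.float64(164.34), np.float64(164.35), np.float64(164.36), np.float64(164.38), np.float64(164.29), np.float64(164.4)]
front edge x=f(y) [0.04321797 0.63251522] yaw deg -2.4746670869424476
L [[ 0.65659485 -0.15734172  0.082     ]
 [ 0.62692887 -0.15717149  0.082     ]] R [[ 0.65840062 -0.3786471   0.082     ]
 [ 0.62860528 -0.3775142   0.082     ]] width 0.22063719549812716
-0.37211086503905394 -1.8794367510632224
```

```bash
python3 steer.py '-0.01 0 0 0 0 0 0; -0.03 -0.002 0 0 0 0 0; -0.06 -0.004 0 0 0 0 0; -0.1 -0.007 0 0 0 0 0; -0.14 -0.01 0 0 0 0 0; -0.18 -0.012 0 0 0 0 0; -0.22 -0.015 0 0 0 0 0; -0.26 -0.018 0 0 0 0 0; -0.3 -0.02 0 0 0 0 0; -0.34 -0.023 0 0 0 0 0; -0.38 -0.026 0 0 0 0.3 0; -0.42 -0.029 0 0 0 0.6 0; -0.46 -0.032 0 0 0 0.6 0; -0.5 -0.034 0 0 0 0.6 0; -0.535 -0.037 0 0 0 0.6 0; -0.565 -0.039 0 0 0 0.6 0; -0.587 -0.041 0 0 0 0.6 0; -0.598 -0.0415 0 0 0 0.6 0; -0.6026 -0.0415 0 0 0 0.6 0; -0.6026 -0.0415 0 0 0 0.6 0'
python3 - <<'E'
from rig import bot
from h import *
s=bot.read_state(); w=bot.capture('wrist'); wv=wristview(s,w); np.savez('w5.npz',color=w['color'],K=w['K'],D=w['D'],view=wv['view'])
t=bot.capture('top'); np.savez('top2.npz',**t); d=bot.capture('side'); np.savez('s3.npz',**d)
H,S,V=hsv(t['color']); red=((H<10)|(H>170))&(S>150)&(V>80)
print(blob(t,red,(140,250,240,320),.034)[:2])
print(s['position'],np.round(s['joint_positions'],1))
E
```

```text
time_s: 22.1
position: [0.4925, -0.3166, 0.147]
tcp_rot: [[0.037, 0.999, -0.001], [0.999, -0.037, 0.001], [0.001, -0.001, -1.0]]
force: [-0.5, 0.3, -4.7]
opening: 0.155
grasp_force: 30.0
(((514.0916748046875, 18.8522891998291), (83.59523010253906, 144.0152130126953), 88.04631042480469), array([ 263,  177,   30,   49, 1083], dtype=int32))
[ 0.49253203 -0.31661717  0.14696582] [-43.7  30.4  90.4   0.   59.3 -41.5]
```

```bash
python3 steer.py '0 0 0.01 0 0 0 0; 0 0 0.03 0 0 0 0; 0 0 0.055 0 0 0 0; 0 0 0.08 0 0 0 0; 0 0 0.1 0 0 0 0; 0 0 0.115 0 0 0 0; 0 0 0.124 0 0 0 0; 0 0 0.129 0 0 0 0; 0 0 0.132 0 0 0 0; 0 0 0.132 0 0 0 0'; python3 steer.py '0 0 0.002 0 0 0 0; 0 0 0.003 0 0 0 0; 0 0 0.003 0 0 0 0'
```

```text
time_s: 23.25
position: [0.4933, -0.3171, 0.0156]
tcp_rot: [[0.037, 0.999, 0.0], [0.999, -0.037, -0.0], [-0.0, 0.0, -1.0]]
force: [-0.3, 0.4, -4.7]
opening: 0.159
grasp_force: 30.0
time_s: 23.55
position: [0.4936, -0.3175, 0.0136]
tcp_rot: [[0.037, 0.999, 0.001], [0.999, -0.037, -0.001], [-0.001, 0.001, -1.0]]
force: [-0.3, 0.5, 1.9]
opening: 0.156
grasp_force: 30.0
```

```bash
python3 steer.py '0 0 0 0 0 0 0.45; 0 0 0 0 0 0 0.45; 0 0 0 0 0 0 0.45; 0 0 0 0 0 0 0.45; 0 0 -0.01 0 0 0 0.45; 0 0 -0.03 0 0 0 0.45; 0 0 -0.06 0 0 0 0.45; 0 0 -0.1 0 0 0 0.45; 0 0 -0.15 0 0 0 0.45; 0 0 -0.2 0 0 0 0.45; 0 0 -0.25 0 0 0 0.45; 0 0 -0.25 0 0 0 0.45; 0 0 -0.25 0 0 0 0.45; 0 0 -0.25 0 0 0 0.45'
python3 - <<'E'
from rig import bot
from h import *
s=bot.read_state(); w=bot.capture('wrist'); c=wristview(s,w); np.savez('w6.npz',color=w['color'],K=w['K'],D=w['D'],view=c['view'])
print(s['position'],np.round(s['tcp_rot'],3).tolist())
H,S,V=hsv(c['color']); red=((H<10)|(H>170))&(S>150)&(V>60); gr=(H>60)&(H<95)&(S>60)
# expected
psi=np.deg2rad(-2.2); R=np.array([[np.cos(psi),-np.sin(psi),0],[np.sin(psi),np.cos(psi),0],[0,0,1]])
B=np.array([[-70,-40,45],[-70,40,45],[70,40,60],[70,-40,60],[-7,-35,60],[7,-35,60],[7,35,60],[-7,35,60]])/1e3@R.T+[.4941,-.3160,0]
print('bin exp',topix(c,B).round(0).tolist())
Q=np.array([[0,-109,82],[0,109,82],[0,0,82],[90,109,82]])/1e3@R.T+[.621,-.2674,0]; print('roof exp',topix(c,Q).round(0).tolist())
for r in range(100,330,5): print(r,''.join('g' if gr[r,x] else 'R' if red[r,x] and V[r,x]>200 else 'r' if red[r,x] else '.' for x in range(120,560,4)))
E
```

```text
time_s: 24.95
position: [0.492, -0.316, 0.2613]
tcp_rot: [[0.037, 0.999, -0.002], [0.999, -0.037, 0.002], [0.002, -0.002, -1.0]]
force: [-0.0, 0.5, -0.2]
opening: 0.448
grasp_force: 0.0
[ 0.4920083  -0.31603578  0.26133949] [[0.037, 0.999, -0.002], [0.999, -0.037, 0.002], [0.002, -0.002, -1.0]]
bin exp [[225.0, 210.0], [223.0, 146.0], [342.0, 148.0], [338.0, 214.0], [275.0, 210.0], [287.0, 210.0], [287.0, 152.0], [275.0, 152.0]]
roof exp [[387.0, 232.0], [405.0, 30.0], [396.0, 138.0], [490.0, 34.0]]
100 ....................................................rrRR...........r..gggggggggggggggggggg....................
105 ....................................................rrRR.............ggggggggggggggggggggg....................
110 ....................................................rrRR.............ggggggggggg.....................rrrrrrrrr
115 ....................................................rrRRrrrrrrrrrrrrrggggggggggg.....................rrrrrrrrr
120 ....................................................rRRrrrrrrrrrrrrrrgggggggggg......................rrrrrrrrr
125 ................
[... 3994 characters left out ...]
rr........
300 ..............................................................................................................
305 ..............................................................................................................
310 ..............................................................................................................
315 ..............................................................................................................
320 ..............................................................................................................
325 ..............................................................................................................
```

Run:
```python
from h import *
c=dict(np.load('w6.npz')); im=c['color'].astype(float); g=im[...,1]-im[...,0]; rd=im[...,0]-im[...,1]
def first(v,lo,t):
    i=np.where(v>t)[0].min(); return lo+i-(v[i]-t)/(v[i]-v[i-1])
def last(v,lo,t):
    i=np.where(v>t)[0].max(); return lo+i+(v[i]-t)/(v[i]-v[i+1])
F=[(first(g[r,372:420],372,20),r) for r in range(152,206)]
w=toworld(c,F,.082); k=np.polyfit(w[:,1],w[:,0],1); print('roof edge',k,np.degrees(np.arctan(-k[0])),'resid',np.std(w[:,0]-np.polyval(k,w[:,1])))
E=[(x,last(g[215:245,x],215,20)) for x in range(400,440)]
w2=toworld(c,E,.082); k2=np.polyfit(w2[:,0],w2[:,1],1); print('right end y at x=.63',np.polyval(k2,.63),'yaw',np.degrees(k2[0]))
# bin: 60mm side rims for cols 270..335, back edge
T=[(x,first(rd[135:160,x],135,110)) for x in range(268,335)]; Bm=[(x,last(rd[200:225,x],200,80)) for x in range(268,328)]
t=toworld(c,T,.060); b=toworld(c,Bm,.060)
kt=np.polyfit(t[:,0],t[:,1],1); kb=np.polyfit(b[:,0],b[:,1],1)
print('bin left',np.polyval(kt,.494),'right',np.polyval(kb,.494),'yaws',np.degrees([kt[0],kb[0]]))
K=[(last(rd[r,320:355],320,110),r) for r in range(156,205)]; kk=toworld(c,K,.060); q=np.polyfit(kk[:,1],kk[:,0],1); print('bin back x at y=-.316',np.polyval(q,-.316),np.degrees(-q[0]))
Fr=[(first(rd[r,210:240],210,110),r) for r in range(156,205)]; kk=toworld(c,Fr,.045); q=np.polyfit(kk[:,1],kk[:,0],1); print('bin front x',np.polyval(q,-.316),np.degrees(-q[0]))
```

```text
roof edge [0.02180686 0.62512029] -1.2492428614635267 resid 0.00010470302913141586
right end y at x=.63 -0.3777127360697404 yaw -0.9566553516042238
bin left -0.27432008904626864 right -0.3565452537890379 yaws [-2.12995566 -1.98097313]
bin back x at y=-.316 0.5633839972060339 -2.0087714352412247
bin front x 0.42403501549431544 -2.1107386651277626
```

Run:
```python
from h import *
from rig import bot
s=bot.read_state(); c=wristview(s,bot.capture('wrist')); R=np.array(s['tcp_rot']); p=np.array(s['position'])
pj=lambda q: topix(c,p+np.array(q)@R.T).round(0).tolist()
for z in(-.02,-.04,-.055,-.07,-.085,-.1,-.12): print('z',z,'near',pj([[.0375,0,z],[.0375,.095,z]]),'mid',pj([[0.0,0,z],[0.0095,0,z]]))
print('tip',[ (d,pj([[.0095,.0195,-d],[.0095,.0345,-d],[-.0095,.0195,-d]])) for d in(0,.01,.02,.03,.04)])
print(s['opening'])
im=c['color'].mean(2).astype(int)
for r in range(236,420,4): print(r,' '.join(f'{v:3d}' for v in im[r,280:560:8]))
```

```text
z -0.02 near [[279.0, 199.0], [455.0, 199.0]] mid [[279.0, 263.0], [279.0, 248.0]]
z -0.04 near [[279.0, 210.0], [475.0, 210.0]] mid [[279.0, 281.0], [279.0, 264.0]]
z -0.055 near [[279.0, 220.0], [493.0, 220.0]] mid [[279.0, 296.0], [279.0, 278.0]]
z -0.07 near [[279.0, 232.0], [515.0, 231.0]] mid [[279.0, 315.0], [279.0, 295.0]]
z -0.085 near [[279.0, 247.0], [541.0, 246.0]] mid [[279.0, 338.0], [279.0, 317.0]]
z -0.1 near [[279.0, 267.0], [573.0, 264.0]] mid [[279.0, 366.0], [279.0, 343.0]]
z -0.12 near [[279.0, 303.0], [628.0, 295.0]] mid [[279.0, 415.0], [279.0, 390.0]]
tip [(0, [[311.0, 235.0], [335.0, 235.0], [310.0, 263.0]]), (0.01, [[312.0, 241.0], [338.0, 241.0], [311.0, 270.0]]), (0.02, [[314.0, 248.0], [341.0, 248.0], [313.0, 278.0]]), (0.03, [[316.0, 255.0], [344.0, 255.0], [315.0, 287.0]]), (0.04, [[318.0, 264.0], [348.0, 263.0], [317.0, 297.0]])]
0.4500318642347883
236 184 183 180 180 184 183 186 120 115 113 120 118 184 178 186 182 184 187 180 185 178 184 180 183 173 172 173 185 124  61  58  53  61 116 109
240 186 182 180 179 188 183 180 116 117 115 118 120 182 185 190
[... 5716 characters left out ...]
  42  38  41  34  37  32  34  40  34  36  41  39  41  36  32  40  39  36  34  37  34  33  35  35  37  39  33  39  39  37  39
404  34  36  37  38  38  36  32  38  35  38  39  39  34  41  29  38  39  34  35  41  36  37  40  38  41  33  32  32  40  36  36  45  39  38  41
408  31  37  37  36  39  35  38  37  36  32  38  39  36  38  30  39  38  34  34  32  42  35  42  39  41  45  42  42  47  45  41  40  45  50  54
412  44  42  44  41  39  36  41  41  33  37  39  35  35  41  36  35  40  45  42  43  45  46  46  48  48  46  49  54  54  57  62  63  56  61  62
416  33  33  30  25  32  29  31  28  26  36  42  43  42  43  46  47  51  49  55  56  58  59  60  57  62  62  61  62  63  60  62  55  57  59  58
```

The wrist image gives the tips at 30 mm behind the reported TCP: predicted (316,255), and the dark tip starts near (318,254). The body begins 70 mm behind those tips. So gripping the front wall at TCP z≈0.001 puts the tips at 0.031 and the body at 0.10, clear of the roof.

```bash
python3 steer.py '0 -0.03 0.02 0 0 0 0.3; 0 -0.06 0.06 0 0 0 0.3; 0 -0.063 0.11 0 0 0 0.3; 0 -0.063 0.155 0 0 0 0.3; 0 -0.063 0.185 0 0 0 0.3; 0 -0.063 0.2 0 0 0 0.3; 0 -0.063 0.2 0 0 0 0.3; 0 -0.063 0.2 0 0 0 0.3'
```

```text
time_s: 25.85
position: [0.4297, -0.3143, 0.0617]
tcp_rot: [[0.037, 0.999, -0.001], [0.999, -0.037, 0.002], [0.002, -0.002, -1.0]]
force: [-0.7, 0.4, 0.1]
opening: 0.299
grasp_force: 0.0
```

Run:
```python
from h import *
from rig import bot
s=bot.read_state(); c=wristview(s,bot.capture('wrist')); R=np.array(s['tcp_rot']); p=np.array(s['position']); print(p)
q=lambda a:topix(c,p+np.array(a)@R.T).round(0).tolist()
print('tips inner',q([[.0095,.013,-.03],[.0095,-.013,-.03]]))
print('wall exp',topix(c,[[.4237,-.313,.045],[.4337,-.313,.045],[.4237,-.28,.045],[.4337,-.28,.045]]).round(0).tolist())
H,S,V=hsv(c['color']); red=((H<10)|(H>170))&(S>150)
for r in range(130,300,6): print(r,''.join('R' if red[r,x] and V[r,x]>190 else 'r' if red[r,x] else '#' if V[r,x]<60 else '.' for x in range(200,400,2)))
```

```text
[ 0.42965577 -0.31425605  0.06168193]
tips inner [[304.0, 255.0], [254.0, 255.0]]
wall exp [[270.0, 238.0], [285.0, 237.0], [267.0, 189.0], [283.0, 189.0]]
130 ....................................................................................................
136 ....................................................................................................
142 ....................................................................................................
148 ....................................................................................................
154 ....................................................................................................
160 ....................................................................................................
166 ....................................................................................................
172 ....................................rrrrrrrrrrrrrrrrrrrrrrrrrrrrrrrrrrrrrrrrrrrrrrrrrrrrrrrrrrrrrrrr
178 ....................................rrrrrrrrrrrrrrrrrrrrrrrrrrrrrrrrrrrrrrrrrrrrrrrrrrrrrrrrrrrrrrrr
[... 1400 characters left out ...]
......RRRRRRRrrrrrrrrrr#########rrrrrrrrrrrrrrrrrrrrrrrRRRRRRRRRRrrrrr
268 .................##########.........RRRRRRRrrrrrrrrrr##########rrrrrrrrrrrrrrrrrrrrrrRRRRRRRRRRrrrrr
274 ########.......############.........RRRRRRRrrrrrrrrr.############rrrrrr#############################
280 #########....##############.........RRRRRRRrrrrrrrrr.##############rrr.#############################
286 #######.#..################.........RRRRRRRRRRRRRRRRr################.#..###########################
292 #####.....#################..........................################......#########################
298 ####.......###############............................###############......#########################
```

The fingers (inner edges at columns 253 and 305) straddle the front wall (columns 270–286). Descending to grip.

```bash
python3 steer.py '0 -0.001 0.02 0 0 0 0.3; 0 -0.001 0.038 0 0 0 0.3; 0 -0.001 0.05 0 0 0 0.3; 0 -0.001 0.057 0 0 0 0.3; 0 -0.001 0.06 0 0 0 0.3; 0 -0.001 0.06 0 0 0 0.3'; python3 steer.py '0 0 0 0 0 0 0; 0 0 0 0 0 0 0; 0 0 0 0 0 0 0; 0 0 0 0 0 0 0; 0 0 0 0 0 0 0'
```

```text
time_s: 26.5
position: [0.4293, -0.3148, 0.0027]
tcp_rot: [[0.037, 0.999, 0.0], [0.999, -0.037, -0.0], [-0.0, 0.0, -1.0]]
force: [-0.7, -0.3, 0.9]
opening: 0.301
grasp_force: 0.0
time_s: 27.0
position: [0.4291, -0.3148, 0.003]
tcp_rot: [[0.037, 0.999, 0.0], [0.999, -0.037, -0.0], [-0.0, 0.0, -1.0]]
force: [-0.4, -0.2, 4.2]
opening: 0.112
grasp_force: 30.0
```

```bash
python3 steer.py '-0.001 0.004 0 0 0 -0.2 0; -0.002 0.012 0 0 0 -0.5 0; -0.003 0.022 0 0 0 -0.8 0; -0.0038 0.032 0 0 0 -0.85 0; -0.0037 0.042 0 0 0 -0.85 0; -0.0035 0.052 0 0 0 -0.85 0; -0.0033 0.062 0 0 0 -0.85 0; -0.0031 0.072 0 0 0 -0.85 0; -0.0029 0.082 0 0 0 -0.85 0; -0.0027 0.092 0 0 0 -0.85 0; -0.0026 0.1 0 0 0 -0.85 0; -0.0025 0.107 0 0 0 -0.85 0; -0.0024 0.112 0 0 0 -0.85 0; -0.0024 0.112 0 0 0 -0.85 0'
```

```text
time_s: 28.4
position: [0.5402, -0.3208, 0.003]
tcp_rot: [[0.021, 1.0, -0.002], [1.0, -0.021, 0.001], [0.001, -0.002, -1.0]]
force: [-3.8, 1.5, 5.4]
opening: 0.11
grasp_force: 30.0
```

```bash
python3 steer.py '0 0.005 0 0 0 0 0; 0 0.009 0 0 0 0 0; 0 0.012 0 0 0 0 0; 0 0.012 0 0 0 0 0'; python3 steer.py '0 0.002 0 0 0 0 0; 0 0.004 0 0 0 0 0; 0 0.004 0 0 0 0 0'; python3 steer.py '0 0.002 0 0 0 0 0; 0 0.003 0 0 0 0 0; 0 0.003 0 0 0 0 0'
```

```text
time_s: 28.8
position: [0.5514, -0.321, 0.003]
tcp_rot: [[0.021, 1.0, -0.003], [1.0, -0.021, 0.001], [0.001, -0.003, -1.0]]
force: [-4.3, 0.5, 6.5]
opening: 0.111
grasp_force: 30.0
time_s: 29.1
position: [0.555, -0.321, 0.003]
tcp_rot: [[0.021, 1.0, -0.004], [1.0, -0.021, 0.001], [0.001, -0.004, -1.0]]
force: [-5.8, 0.0, 7.3]
opening: 0.106
grasp_force: 30.0
time_s: 29.4
position: [0.5578, -0.3211, 0.003]
tcp_rot: [[0.021, 1.0, -0.004], [1.0, -0.021, 0.001], [0.001, -0.004, -1.0]]
force: [-6.3, 0.1, 6.7]
opening: 0.113
grasp_force: 30.0
```

```bash
for i in 1 2 3; do python3 steer.py '0 0.001 0 0 0 0 0; 0 0.002 0 0 0 0 0; 0 0.002 0 0 0 0 0' | grep -E 'pos|^force'; done
```

```text
position: [0.5593, -0.321, 0.003]
force: [-6.1, -0.1, 7.3]
position: [0.5592, -0.321, 0.003]
force: [-10.4, -0.3, 10.1]
position: [0.5591, -0.321, 0.003]
force: [-15.2, -1.5, 12.0]
```

```bash
python3 steer.py '0 -0.003 0 0 0 0 0; 0 -0.003 0 0 0 0 0.3; 0 -0.003 0 0 0 0 0.3; 0 -0.003 0 0 0 0 0.3; 0 -0.003 0 0 0 0 0.3; 0 -0.003 -0.01 0 0 0 0.3; 0 -0.003 -0.03 0 0 0 0.3; 0 -0.003 -0.06 0 0 0 0.3; 0 -0.01 -0.1 0 0 0 0.3; 0 -0.04 -0.15 0 0 0 0.3; 0 -0.08 -0.2 0 0 0 0.3; 0 -0.1 -0.25 0 0 0 0.3; 0 -0.1 -0.25 0 0 0 0.3; 0 -0.1 -0.25 0 0 0 0.3; 0 -0.1 -0.25 0 0 0 0.3'
python3 - <<'E'
from h import *
from rig import bot
s=bot.read_state(); c=wristview(s,bot.capture('wrist')); print(s['position'])
im=c['color'].astype(float); rd=im[...,0]-im[...,1]; H,S,V=hsv(c['color']); red=((H<10)|(H>170))&(S>150)
psi=np.deg2rad(-1.2); R=np.array([[np.cos(psi),-np.sin(psi),0],[np.sin(psi),np.cos(psi),0],[0,0,1]])
B=np.array([[-70,-40,45],[-70,40,45],[-30,40,60],[-30,-40,60]])/1e3@R.T+[.6231,-.3216,0]
e=topix(c,B); print('exp',e.round(0).tolist())
r0,r1=int(e[1,1])+8,int(e[0,1])-8; x0=int(e[:2,0].mean())
F=[]
for r in range(r0,r1):
    v=rd[r,x0-20:x0+20]; i=np.where(v>110)[0].min(); F.append((x0-20+i-(v[i]-110)/(v[i]-v[i-1]) if i else x0-20,r))
w=toworld(c,F,.045); k=np.polyfit(w[:,1],w[:,0],1); print('front x at y=-.32:',np.polyval(k,-.3202),'exp',.6231-.07,'yaw',np.degrees(-k[0]))
print(blob(c,red,(r0-25,r1+25,x0-25,x0+60),.05))
t=bot.capture('top'); H,S,V=hsv(t['color']); red=((H<10)|(H>170))&(S>150)&(V>80)
print('tray',blob(t,red,(140,250,240,320),.034)[0]); 
t0=dict(np.load('top0.npz')); d=np.abs(t['color'].astype(int)-t0['color']).sum(2)
for n,(u,v) in dict(ball=(236,247),bar=(328,250),wrench=(135,245),shackle=(446,235),can=(121,177),jar=(448,178),nb=(355,176)).items(): print(n,int((d[v-12:v+12,u-12:u+12]>120).sum()))
E
```

```text
time_s: 31.8
position: [0.4661, -0.3195, 0.2533]
tcp_rot: [[0.022, 1.0, 0.002], [1.0, -0.022, -0.001], [-0.001, 0.002, -1.0]]
force: [0.3, -0.2, -1.1]
opening: 0.304
grasp_force: 0.0
[ 0.46613548 -0.31951952  0.25329221]
exp [[348.0, 211.0], [352.0, 146.0], [390.0, 147.0], [384.0, 214.0]]
front x at y=-.32: 0.5535559351278658 exp 0.5530999999999999 yaw -1.3439714350396494
(((586.2424926757812, -320.4820861816406), (81.13619232177734, 88.3197250366211), 0.23447367548942566), array([ 345,  142,   65,   73, 3843], dtype=int32), array([[409, 144],
       [409, 213],
       [351, 210],
       [345, 201],
       [348, 143]], dtype=int32))
tray ((514.2378540039062, 19.070816040039062), (83.07361602783203, 143.3733367919922), 88.59161376953125)
ball 163
bar 0
wrench 206
shackle 486
can 23
jar 343
nb 0
```

```bash
python3 -c "
from rig import bot
print(bot.hand_in())"
```

```text
the job is handed in; nothing more can be done
None
```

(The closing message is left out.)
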